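Clamp the stray goblet back into its colour-tagged rack lane

ROBOT

A 7-joint arm with a two-finger parallel gripper is mounted at the origin on the work surface. World frame = base frame: x ahead of the robot, y to its left, z up, the work surface at z = 0. Lengths are in m, angles in rad, forces in N, time in s.
With the tool pointing down it reaches from about 0.4 to 0.85 m from the base axis. Payload 10.4 kg.
Tool frame: the origin (TCP) lies at the very end of the fingers, on their centre line; the grasp point (between the pads) lies 19 mm behind it (robot.grasp_offset is the distance from the TCP to the grasp point, in m); x points along the fingers, y is the direction in which the jaws open and shut, and the axes are right-handed (so a half turn about x gives the same grasp; the last joint's range is limited). The gripper opens to 87 mm and grips with 3 to 60 N. Pads are 19 mm wide; open, the fingers measure 117 mm over their backs; the gripper's body (75 mm by 190 mm) begins 51 mm behind the grasp point.
Start: joints at [-0.023, 0.332, -0.065, 1.46, 0.022, 1.35, -0.088], TCP at [0.625, 0, 0.197] pointing down, gripper open.
Joint ranges: [-2.6, 2.6], [-0.5, 2.12], [-1.47, 1.34], [0.16, 2.42], [-1.27, 4.41], [0.06, 2.06], [-2.6, 2.6]. Speed limits (rad/s): [2.22, 2.22, 2.79, 2.79, 3.14, 3.14, 3.14].

INTERFACE

Orientations are given as a rotation vector (axis times angle).
In Python, from plant import robot, viewer, finder gives the robot as it stands.
- The arm moves only by the shell command python3 -m creep 'ROWS' [OPENING] [FORCE]. ROWS is JSON, one flat list of numbers, 4 for each row, row after row: the shift along the tool's x, y, z in units of 30 mm (1.0 is 30 mm), then the turn about the tool's x in rad. In form: [dx, dy, dz, turn, dx, dy, dz, turn, ...]. A call has 1 to 8 rows; each row is the pose to reach, as a shift and turn from the pose commanded when the call began, along the tool's axes at that moment; what a row does not reach only later rows make up. A row lasts 1/10 s, in which the tool goes at most 50 mm and 8.59 degrees, less where a joint would pass 70% of its speed; a pose out of reach is approached as far as the arm can. A call with a gripper value outside its range is refused whole. OPENING is the opening in per cent of the stroke, from 0 (shut) to 100 (fully open), set as the call begins (- or left out, the last holds). The fingers move at their own pace and stop on an object; FORCE is the grip in N (left out, the last holds). Time passes only in rows, so rows that repeat a pose let the fingers close. It gives the time, the measured TCP pose, the force and the opening at its end, in the units of the state.
- robot.state(): the state, without advancing time (a new reading comes with each control period).
- viewer.capture(name): name is "scene" or "side" or "wrist"; returns (picture, depth): 480x640x3 uint8, red, green, blue; 480x640 float32, m along the optical axis (not along the pixel's ray), 0 where there is no reading.
- viewer.get_calibration(name): a dict with "fx", "fy", "cx", "cy" (pixels), "origin" and "attitude" of the camera in the world; the wrist camera has in their place "tool_from_camera" (4x4, takes a point from camera to tool coordinates, whose origin is the TCP and whose axes are the tool frame's). Camera axes: x right, y up, looking along -z (the intrinsics and any distortion apply to the point x, -y, -z); pixel columns grow to the right and rows downward; lengths in m; the calibration is good to about 2 mm. A picture is of the moment at which its call begins: read the wrist's pose just before it. get_calibration takes no time and is no camera call.
- robot.close_job(): hands the job in, once; it reports no verdict.
Trained networks look in the newest picture that a camera, given by its name, has taken for a name from the list of things; names that differ only in an ending like _2 or _b are one class to them, and where a whole thing is asked for, a point or a joint stands for the part that bears it (a point fixed in the world has none). Each returns a list of dicts, best first, with "confidence" (0 to 1); they miss things now and then, are a little off and sometimes report something else, mostly with a low value. They report only what shows in the picture. A call takes as long as a camera call. They do not tell look-alikes from the thing itself.
- finder.find_in(thing, camera): "position" ([x, y, z] in m, in world coordinates, good to about 4 mm: the middle of the surface that is visible of it).
The state is a dict: "t": time; "q": joint angles; "joint_vel": joint speeds; "joint_efforts": joint torques, N m; "tool_pos": TCP position; "eef_rot": TCP orientation; "ft_force": force on the tool from outside, world axes, zero at the start; "ft_torque": the same for the moment, N m; "opening": finger opening in m.
Only numpy, scipy, OpenCV 4.12 (cv2) and the standard library are available. Lean on these libraries where they do the work, as an engineer would, in place of code of your own. Each camera call takes 0.05 s, during which the arm holds its last target.

TASK

Put the blue-banded goblet from the tray back into its own blue-tagged lane of the storage rack: slide its foot in under the hood against the spring keeper until it has cleared the sill, and let it down into the pocket, so that it is left standing upright, clamped flat on the pocket floor behind the sill. The clamp's setting along the lane is not known, so feel for it rather than ramming the goblet in, and leave the red and yellow goblets and the glass as they are.

Things in the scene. Friction and masses are not known exactly. Their poses are not given: they have to be found in the camera images.
- goblet_blue: The goblet to store, blue band and blue inside, 0.10 to 0.20 kg, upright on the tray floor. Metal cup on a stem, 96 mm tall. Round foot 52 mm across, 5 mm thick; stem 10 mm thick; open cup 44 mm across outside (wall 2.5 mm), straight from 58 to 96 mm height. Origin: centre of foot's underside; z up the stem; yaw means nothing.
- lane_blue: Blue-tagged lane, empty, fixed, 203 x 78 mm: blue block across its near end (x -100 to -88 mm, 12 mm high), blue plate at the far end (x 98 to 103, 45 mm high). Side rails, 62 mm apart and 20 mm high, guide the foot. Origin: centre of its underside, 12 mm above the table; x runs along the lane from the open near end to the hooded far end, y across, z up.
- lane_blue_shelf (a point): Centre of the white entry shelf (top 12 mm above the lane's underside; lane x -88 to -21), axes as the lane's. Beyond it an aluminium sill goes on at the same height, then steps down 6 mm into the pocket. A foot set here slides level towards +x, under the hood, whose underside is 12 mm above the shelf.
- lane_blue_home (a point): Pocket floor (6 mm above the lane's underside, lane x 20), axes as the lane's: where the seated foot's centre is at the clamp's nominal setting. Sill, hood and keeper are one clamp, set anywhere up to 14 mm either way along x; the setting is not reported, stays put (holds 80 N) and must be felt. Sill edge: 26 mm before the seated foot's centre.
- lane_blue_keeper (a point): Nominal middle of the black spring keeper's face under the hood, 22 mm beyond the home point; it shifts with the clamp. Yields from 1 N to 2.5 N over 10 mm, then a firm stop. A foot must press it back over 4 mm (at the firm stop it clears the sill by 6 mm), then go down 6 mm; the keeper then holds it against the sill.
- lane_red: Red-tagged lane, occupied by the red goblet: a red block across its near end and a red plate at its far end. Built as the blue lane. Origin: centre of its underside, 12 mm above the table; x runs along the lane from the open near end to the hooded far end, y across, z up.
- lane_yellow: Yellow-tagged lane, occupied by the yellow goblet: a yellow block across its near end and a yellow plate at its far end. Built as the blue lane. Origin: centre of its underside, 12 mm above the table; x runs along the lane from the open near end to the hooded far end, y across, z up.
- goblet_red: Bystander seated in the red lane, red band and red inside. Metal cup on a stem, 96 mm tall. Round foot 52 mm across, 5 mm thick; stem 10 mm thick; open cup 44 mm across outside (wall 2.5 mm), straight from 58 to 96 mm height. Origin: centre of foot's underside; z up the stem; yaw means nothing.
- goblet_yellow: Bystander seated in the yellow lane, yellow band and yellow inside. Metal cup on a stem, 96 mm tall. Round foot 52 mm across, 5 mm thick; stem 10 mm thick; open cup 44 mm across outside (wall 2.5 mm), straight from 58 to 96 mm height. Origin: centre of foot's underside; z up the stem; yaw means nothing.
- glass: Bystander on the tray: short clear stemmed glass with steel foot, 77 mm tall, 56 mm across at the rim. Origin: centre of the foot's underside.
- tray: Fixed steel tray, 260 x 150 mm (long side along its x), floor 4 mm thick, rim 10 mm high. The goblet stands near its -x end, the glass near its +x end. Origin: centre of its underside.
- rack: Fixed plywood base board of the rack, 220 x 310 x 12 mm, with three lanes side by side along its y, 95 mm apart; which colour is where varies. Origin: centre of its underside.
Mind the look-alikes: they are no part of the job. Leave any pink or purple look-alike of the goblet_blue alone.

How it is judged:
By the outcome, as a careful person would: the job done as asked, in the order asked, and still so for the second after the job is handed in, with the robot touching nothing.
It also fails if it takes over 51 s, if anything falls off the work surface, if the arm or the gripper's body presses on something with over 40 N, if the wrist force passes 120 N, or if a joint passes its speed limit or range.

## Working session

There is one attempt and no reset: what is moved stays moved. The work goes in short steps, Python scripts to look and compute and a shell command to move; the robot and the scene stay as the last step left them, time stands still between calls to the robot, and variables do not carry over. Pictures are saved under pics/ and viewed, and the job is handed in when it is done.

```bash
ls; mkdir -p pics; python3 - <<'E'
from plant import robot, viewer, finder
import cv2
s=robot.state(); print(s)
for n in ["scene","side","wrist"]:
    p,d=viewer.capture(n); cv2.imwrite(f"pics/{n}0.png",p[:,:,::-1])
    print(n,viewer.get_calibration(n))
    if n!="wrist":
        for t in ["goblet_blue","lane_blue","glass","tray","rack","goblet_red"]:
            try: print(t,[(x['position'],x['confidence']) for x in finder.find_in(t,n)][:3])
            except Exception as e: print(t,e)
print(robot.state()['t'])
E
```

```text
pics
{'t': 0.0, 'q': array([-0.02259464,  0.33284703, -0.06469543,  1.46091563,  0.02160205,
        1.34987591, -0.08849532]), 'joint_vel': array([-8.25366830e-04,  5.98634947e-05,  7.13099742e-04,  2.03084365e-04,
       -8.77400169e-04, -1.10736091e-03, -2.36480577e-04]), 'joint_efforts': array([-1.20520472e-04, -6.23245955e+01,  2.44190963e-02, -3.89891267e+01,
       -6.13984605e-02,  3.97891912e-02,  1.87085252e-04]), 'tool_pos': array([ 6.24598308e-01, -1.30360966e-05,  1.96181714e-01]), 'eef_rot': array([ 1.20850202,  1.21015249, -1.2102118 ]), 'ft_force': array([ 0.32994386, -0.4856896 ,  0.00448236]), 'ft_torque': array([-0.00066481, -0.00642226,  0.00362494]), 'opening': 0.08685393990841003}
scene {'fx': 585.8454573274213, 'fy': 585.8454573274213, 'cx': 324.081216716417, 'cy': 241.21980172012715, 'origin': array([0.87771289, 0.493148  , 1.20592915]), 'attitude': array([0.2167073 , 0.68225123, 2.40647189])}
goblet_blue [([0.3151, -0.2899, 0.0059], 0.78), ([0.5224, -0.4233, 0.0067], 0.61)]
lane_blue [([0.5674, 0.1562, 0.0213], 0.56)]
glass [([0.5917, -0.2696, 0.0589], 0.88)]
[... 494 characters left out ...]
0.64)]
lane_blue [([0.5569, 0.1539, 0.0214], 0.56)]
glass [([0.5911, -0.2653, 0.0584], 0.87)]
tray []
rack [([0.4991, 0.2563, 0.0118], 0.75)]
goblet_red [([0.5467, 0.2498, 0.0925], 0.87), ([0.4443, -0.2842, 0.0759], 0.31)]
wrist {'fx': 357.13031929839576, 'fy': 357.13031929839576, 'cx': 313.25309619306137, 'cy': 239.19142155256026, 'tool_from_camera': array([[ 3.78190269e-04,  3.03486710e-01, -9.52835596e-01,
        -1.87777942e-01],
       [ 9.99999839e-01,  2.88989157e-04,  4.88955889e-04,
        -4.71394872e-04],
       [ 4.23750770e-04, -9.52835628e-01, -3.03486552e-01,
        -8.44785862e-02],
       [ 0.00000000e+00,  0.00000000e+00,  0.00000000e+00,
         1.00000000e+00]])}
0.75
```

View pics/scene0.png

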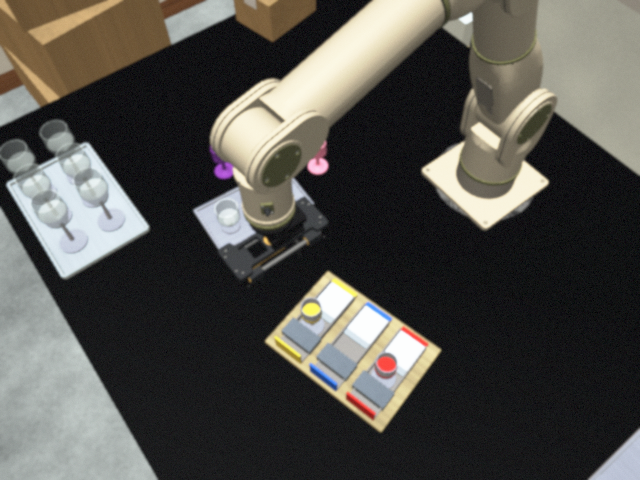

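View pics/side0.png

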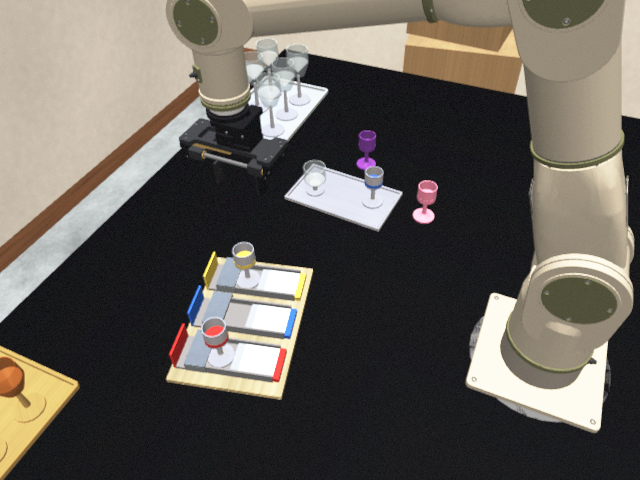

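View pics/wrist0.png

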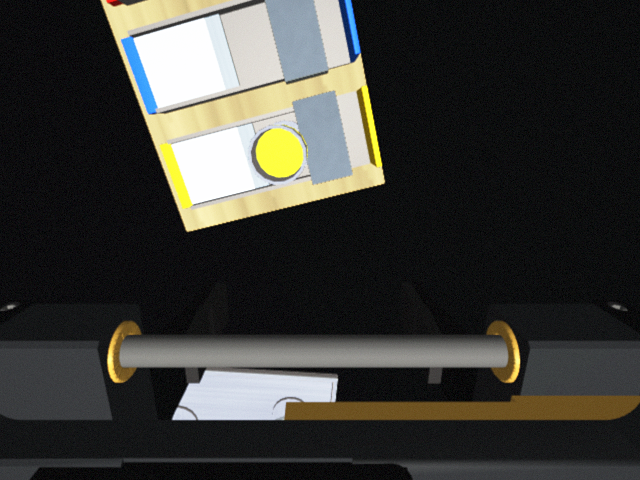

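The scene picture shows the yellow, blue and red lanes in the rack, with the blue lane in the middle (around pixel 350,340). The side picture shows the blue-banded goblet on the tray at (374,180), pink and purple look-alikes off the tray, and the glass at (315,178). Next I measure the positions from depth.

```bash
cat > h.py <<'E'
import numpy as np, cv2
from scipy.spatial.transform import Rotation as R
from plant import robot, viewer, finder
def cloud(name, save=None):
    s=robot.state(); p,d=viewer.capture(name); c=viewer.get_calibration(name)
    if save: cv2.imwrite(f"pics/{save}.png",p[:,:,::-1])
    v,u=np.mgrid[0:480,0:640]
    X=np.stack([(u-c['cx'])/c['fx']*d,-(v-c['cy'])/c['fy']*d,-d],-1)
    if name=='wrist':
        T=c['tool_from_camera']; X=X@T[:3,:3].T+T[:3,3]
        X=X@R.from_rotvec(s['eef_rot']).as_matrix().T+s['tool_pos']
    else: X=X@R.from_rotvec(c['attitude']).as_matrix().T+c['origin']
    hsv=cv2.cvtColor(p,cv2.COLOR_RGB2HSV)
    return p,d,X,hsv
E
python3 - <<'E'
from h import *
print(R.from_rotvec(robot.state()['eef_rot']).as_matrix().round(3))
for n in ["wrist","side","scene"]:
    p,d,X,h=cloud(n)
    m=(h[...,0]>100)&(h[...,0]<122)&(h[...,1]>150)&(h[...,2]>60)&(d>0)
    k,l,st,ce=cv2.connectedComponentsWithStats(m.astype(np.uint8))
    for i in range(1,k):
        if st[i,4]<40: continue
        P=X[l==i]; print(n,st[i],ce[i].round(),np.median(P,0).round(4),np.percentile(P,2,axis=0).round(4),np.percentile(P,98,axis=0).round(4))
        if n!="side" or 1:
            rect=cv2.minAreaRect((P[:,:2]*1000).astype(np.float32)); print("   rect",rect)
print(robot.state()['t'])
E
```

```text
[[ 0.  1.  0.]
 [ 0.  0. -1.]
 [-1.  0. -0.]]
wrist [339   0  22  62 709] [350.  28.] [0.6552 0.1622 0.0548] [ 6.483e-01  1.409e-01 -2.000e-04] [0.666  0.1855 0.0585]
   rect ((659.385009765625, 168.0047607421875), (14.835992813110352, 53.548439025878906), 14.02992057800293)
wrist [122  36  35  78 822] [139.  74.] [0.4637 0.1299 0.0242] [0.4539 0.0977 0.0225] [0.4735 0.1587 0.0258]
   rect ((464.04742431640625, 128.0807342529297), (12.060847282409668, 65.71684265136719), 12.007170677185059)
side [186 285  17  40 317] [195. 304.] [0.6492 0.1771 0.0401] [ 0.6399  0.114  -0.0041] [0.6951 0.2105 0.0564]
   rect ((669.2241821289062, 158.78549194335938), (35.41374969482422, 117.08304595947266), 14.823478698730469)
side [284 309  12  29 157] [290. 323.] [0.4607 0.1333 0.0216] [0.4502 0.1009 0.0167] [0.472  0.1632 0.0249]
   rect ((461.1785583496094, 131.4328155517578), (11.883862495422363, 67.39530181884766), 13.093612670898438)
scene [367 304  23  16  50] [379. 311.] [0.4635 0.13   0.0229] [0.4561 0.0986 0.0179] [0.4708 0.154  0.0277]
   rect ((463.63861083984375, 126.91513061523438), (7.9374003410339355, 60.06511306762695), 13.678860664367676)
scene [311 365  25  24 145] [323. 377.] [0.6541 0.1773 0.0476] [0.6466 0.1464 0.0281] [0.6613 0.2069 0.0592]
   rect ((653.4138793945312, 176.24884033203125), (5.2444024085998535, 64.52363586425781), 12.907440185546875)
0.9
```

```bash
cat >> h.py <<'E'
from scipy.optimize import least_squares
def cupfit(X,d,guess,zlo,zhi,r=0.022,rad=0.035):
    m=(d>0)&(np.hypot(X[...,0]-guess[0],X[...,1]-guess[1])<rad)&(X[...,2]>zlo)&(X[...,2]<zhi)
    P=X[m]
    f=lambda c: np.hypot(P[:,0]-c[0],P[:,1]-c[1])-r
    s=least_squares(f,guess,loss='soft_l1',f_scale=0.0015)
    return s.x,len(P),np.abs(s.fun).mean()
E
python3 - <<'E'
from h import *
p,d,X,h=cloud("side")
print(cupfit(X,d,[0.447,-0.286],0.066,0.094))
m=(d>0)&(np.hypot(X[...,0]-.447,X[...,1]+.286)<.04)
P=X[m]; 
for a,b in [(0,.012),(.012,.05),(.05,.066),(.066,.08),(.08,.094),(.094,.11)]:
    q=P[(P[:,2]>a)&(P[:,2]<b)]; print(a,len(q),q.min(0).round(4) if len(q) else '',q.max(0).round(4) if len(q) else '', q.mean(0).round(4))
cr=cv2.resize(p[140:220,320:440],None,fx=6,fy=6); cv2.imwrite("pics/gob.png",cr[:,:,::-1])
# tray plane
t=(d>0)&(X[...,0]>.44)&(X[...,0]<.62)&(X[...,1]>-.34)&(X[...,1]<-.22)&(X[...,2]<.02); print("tray z",np.median(X[t][:,2]))
E
```

```text
(array([ 0.44272049, -0.28742197]), 270, np.float64(0.001805664288606982))
0 438 [ 4.071e-01 -3.253e-01  1.000e-04] [ 0.4861 -0.2466  0.0115] [ 0.445  -0.2817  0.0045]
0.012 46 [ 0.4371 -0.2895  0.012 ] [ 0.4494 -0.2779  0.0432] [ 0.4419 -0.2845  0.0254]
0.05 39 [ 0.4211 -0.2932  0.0581] [ 0.4584 -0.2635  0.066 ] [ 0.4368 -0.2727  0.0623]
0.066 124 [ 0.4201 -0.3102  0.066 ] [ 0.46   -0.2653  0.08  ] [ 0.4409 -0.2836  0.074 ]
0.08 146 [ 0.4207 -0.3112  0.0801] [ 0.4633 -0.2635  0.0938] [ 0.4417 -0.2865  0.0869]
0.094 80 [ 0.421  -0.3102  0.094 ] [ 0.4634 -0.2645  0.1004] [ 0.4421 -0.2868  0.0966]
tray z 0.00182863325496041
```

View pics/gob.png

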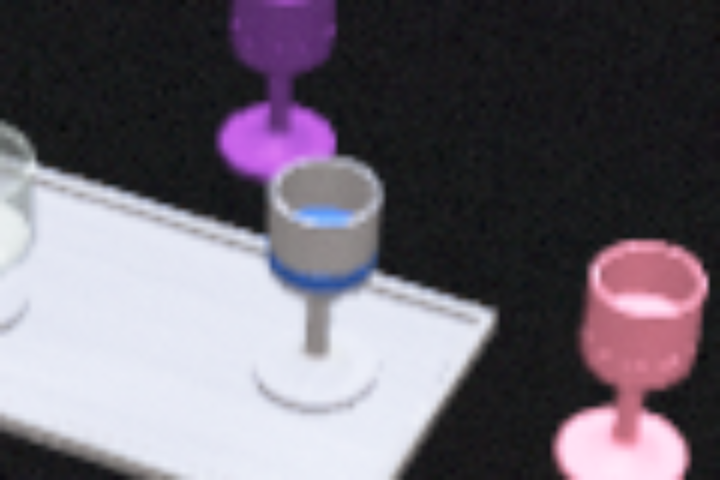

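```bash
python3 -m creep '[0,-6.07,9.57,-0.235,0,-6.07,9.57,-0.235,0,-6.07,9.57,-0.235,0,-6.07,9.57,-0.235,0,-6.07,9.57,-0.235,0,-6.07,9.57,-0.235,0,-6.07,9.57,-0.235,0,-6.07,9.57,-0.235]' 100 20; python3 - <<'E'
from h import *
p,d,X,h=cloud("wrist","w1")
s=robot.state(); print(s['t'],s['tool_pos'],R.from_rotvec(s['eef_rot']).as_matrix().round(3))
print(cupfit(X,d,[0.443,-0.287],0.07,0.094))
m=(d>0)&(np.hypot(X[...,0]-.443,X[...,1]+.287)<.04)&(X[...,2]>.092)&(X[...,2]<.108)
rr=cv2.minEnclosingCircle((X[m][:,:2]*1000).astype(np.float32)); print(rr, m.sum())
# also lanes from scene
p,d,X,h=cloud("scene","s1")
p,d,X,h=cloud("side","d1")
print(cupfit(X,d,[0.443,-0.287],0.066,0.094))
E
```

```text
t: 1.75
tool_pos: [0.4391, -0.2928, 0.1973]
eef_rot: [1.039, 1.307, -1.043]
ft_force: [-0.1, 0.9, -0.6]
opening: 0.0871
1.8 [ 0.44120905 -0.28972848  0.19723198] [[ 0.     0.974  0.228]
 [-0.001  0.228 -0.974]
 [-1.     0.     0.001]]
(array([ 0.44342008, -0.28591356]), 1770, np.float64(0.006633071010508613))
((444.9993591308594, -290.11572265625), 21.93206214904785) 655
(array([ 0.44245098, -0.28756592]), 274, np.float64(0.0018762711520813212))
```

View pics/w1.png

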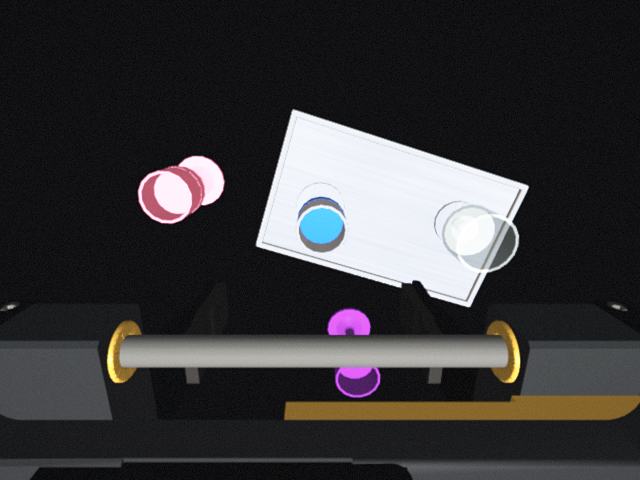

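The wrist view shows the blue cup at (322,228), between and below the fingers, with the pink look-alike to its left and the glass to its right. The arm was still settling, so I measure again relative to the tool.

```bash
python3 - <<'E'
from h import *
for i in range(2):
    p,d,X,h=cloud("wrist")
    s=robot.state()
    m=(d>0)&(np.hypot(X[...,0]-.443,X[...,1]+.288)<.04)&(X[...,2]>.092)&(X[...,2]<.108)
    c,r=cv2.minEnclosingCircle((X[m][:,:2]*1000).astype(np.float32))
    M=R.from_rotvec(s['eef_rot']).as_matrix()
    g=np.array([c[0]/1000,c[1]/1000,.1]); print(s['t'],s['tool_pos'].round(4),np.round(c,1),r,"tool d/30mm",(M.T@(g-s['tool_pos'])/.03).round(3), "zmed",np.median(X[m][:,2]))
print(s['eef_rot'])
E
```

```text
1.95 [ 0.4437 -0.2859  0.197 ] [ 444.9 -290.1] 22.095050811767578 tool d/30mm [3.232e+00 2.000e-03 1.460e-01] zmed 0.0995218630967139
2.0 [ 0.4438 -0.2858  0.1969] [ 445.2 -290.2] 22.091251373291016 tool d/30mm [3.23  0.008 0.156] zmed 0.09945118158902994
[ 1.03306562  1.31220403 -1.03226462]
```

```bash
python3 -m creep '[0.8,0.0,0.11,0,2,0.0,0.11,0,3.2,0.0,0.11,0,4.1,0.0,0.11,0,4.4,0.0,0.11,0,4.4,0.0,0.11,0,4.4,0,0.11,0]' 100 20 && python3 -m creep '[0,0,0,0,0,0,0,0,0,0,0,0,0,0,0,0,0,0,0,0,0,0,0,0]' 30 20
```

```text
t: 2.7
tool_pos: [0.4448, -0.2903, 0.0663]
eef_rot: [1.034, 1.31, -1.033]
ft_force: [0.1, 0.7, -0.3]
opening: 0.0873
t: 3.3
tool_pos: [0.4437, -0.2903, 0.065]
eef_rot: [1.034, 1.311, -1.034]
ft_force: [0.0, -0.5, -0.1]
opening: 0.0469
```

```bash
python3 -m creep '[0,0,0,0,0,0,0,0,0,0,0,0]' 30 25; python3 - <<'E'
from h import *
p,d,X,h=cloud("wrist","w2"); s=robot.state(); print(s['opening'],s['tool_pos'],s['ft_force'])
E
```

```text
t: 3.6
tool_pos: [0.4438, -0.2903, 0.065]
eef_rot: [1.034, 1.311, -1.034]
ft_force: [0.9, 0.7, 0.8]
opening: 0.0421
0.04210697461442054 [ 0.44384535 -0.29026714  0.06500799] [0.36446789 0.53909373 0.32248511]
```

View pics/w2.png

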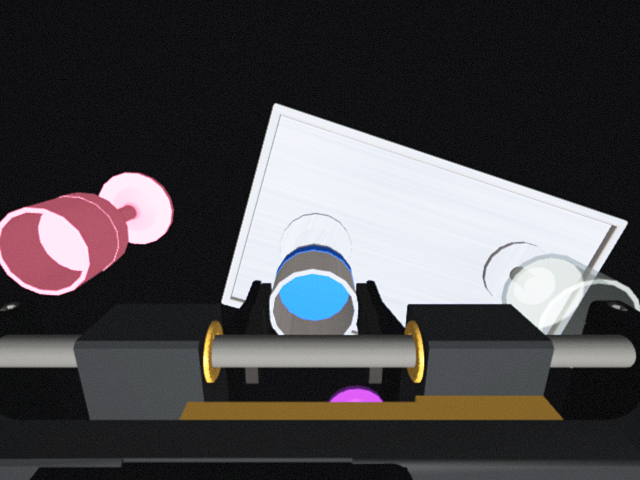

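```bash
python3 - <<'E'
from h import *
p,d,X,h=cloud("wrist"); s=robot.state()
M=R.from_rotvec(s['eef_rot']).as_matrix()
Y=(X-s['tool_pos'])@M
m=(d>0)&(np.abs(X[...,2]-.1)<.004)&(np.hypot(X[...,0]-.444,X[...,1]+.29)<.04)
P=Y[m]; print(m.sum(),P.min(0),P.max(0),cv2.minEnclosingCircle((P[:,1:]*1000).astype(np.float32)))
cv2.imwrite("pics/w3.png",cv2.resize(p[230:420,220:420],None,fx=3,fy=3)[:,:,::-1])
p,d,X,h=cloud("side"); cv2.imwrite("pics/d3.png",cv2.resize(p[110:230,280:460],None,fx=4,fy=4)[:,:,::-1])
print(cupfit(X,d,[0.443,-0.287],0.066,0.094))
E
```

```text
1677 [-0.03898703 -0.03030605 -0.02222383] [-0.03099006  0.02969705  0.01514253] ((-0.3045053482055664, -11.400456428527832), 30.00164794921875)
(array([ 0.44092643, -0.28739973]), 294, np.float64(0.0019666949483866667))
```

View pics/w3.png

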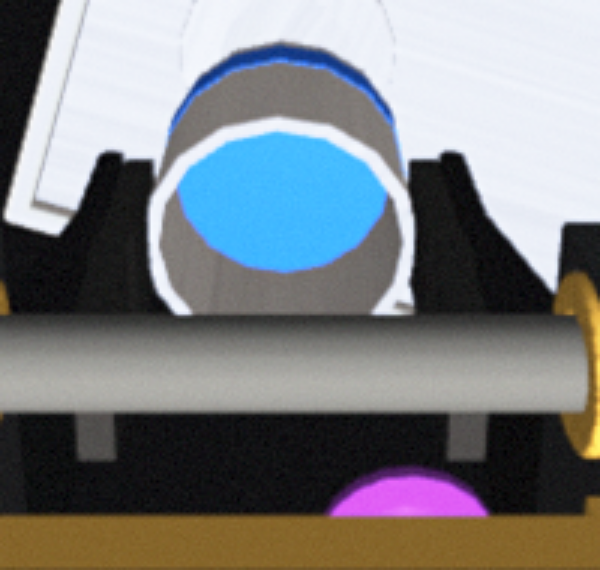

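View pics/d3.png

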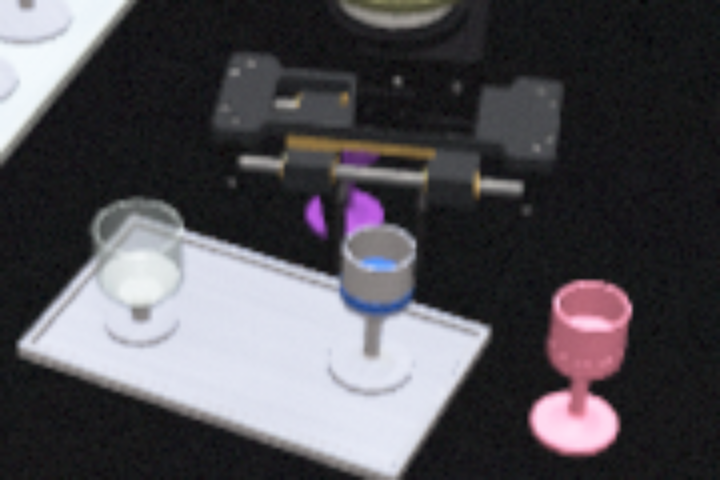

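```bash
python3 -m creep '[-0.3,0,0,0,-1,0,0,0,-2.2,0.3,-0.5,0,-3.3,1.1,-2,0,-4.17,2,-3.6,0,-4.17,2.8,-5.2,0,-4.17,3.6,-6.7,0,-4.17,4.4,-8.2,0]' 30 25; python3 -m creep '[0,0.6,-1.1,0,0,0.83,-1.54,0,0,0.83,-1.54,0,0,0.83,-1.54,0]'; python3 - <<'E'
from h import *
p,d,X,h=cloud("wrist"); 
p,d,X,h=cloud("wrist","w4"); s=robot.state(); print(s['t'],s['opening'],s['tool_pos'],s['ft_force'])
np.savez('w4.npz',p=p,d=d,X=X,h=h)
m=(h[...,0]>100)&(h[...,0]<122)&(h[...,1]>150)&(h[...,2]>60)&(d>0)
k,l,st,ce=cv2.connectedComponentsWithStats(m.astype(np.uint8))
for i in range(1,k):
    if st[i,4]<60: continue
    P=X[l==i]; print(st[i],ce[i].round(),np.median(P,0).round(4),cv2.minAreaRect((P[:,:2]*1000).astype(np.float32)))
E
```

```text
t: 4.55
tool_pos: [0.5085, -0.0433, 0.1909]
eef_rot: [1.035, 1.31, -1.034]
ft_force: [1.1, -0.7, -2.3]
opening: 0.042
t: 4.95
tool_pos: [0.5216, 0.0043, 0.1898]
eef_rot: [1.034, 1.311, -1.036]
ft_force: [0.1, 0.7, -1.1]
opening: 0.042
5.05 0.042086541192030334 [0.52159154 0.00363617 0.1897789 ] [-0.53018821 -0.64182724 -1.81823082]
[ 490    8   41   98 2512] [510.  59.] [0.6509 0.1767 0.0443] ((665.5662841796875, 186.35311889648438), (37.37797164916992, 85.89801788330078), 14.086505889892578)
[276  27  15  80 923] [283.  66.] [0.4636 0.1294 0.0241] ((464.060546875, 127.948486328125), (11.66254997253418, 65.03521728515625), 13.0665922164917)
[275 246  79  34 360] [314. 255.] [0.5171 0.023  0.196 ] ((531.39111328125, -23.723045349121094), (89.53665924072266, 102.11215209960938), 10.094362258911133)
[ 279  274   70   47 2362] [314. 297.] [ 0.5225 -0.0012  0.2002] ((522.7008056640625, -1.1991157531738281), (32.65279006958008, 31.14070701599121), 51.82509231567383)
```

View pics/w4.png

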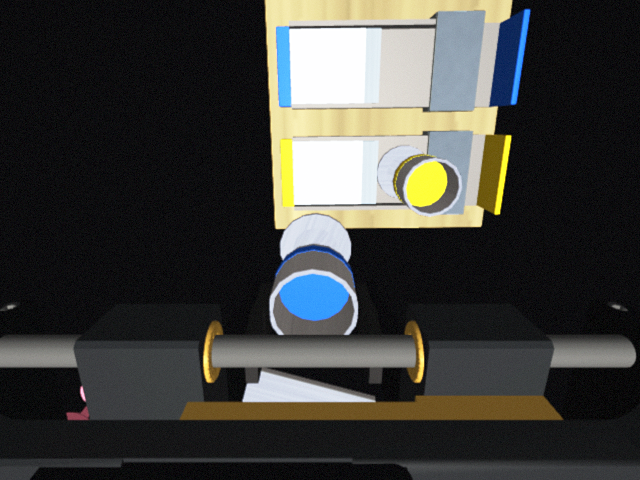

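The wrist view shows the whole blue lane: near block at (283,66), white shelf from column 291 to 366, sill strip ending near 380, hood from 432 to 484, and the held goblet at (314,297). I fit the lane frame from this.

```bash
python3 - <<'E'
from h import *
z=np.load('w4.npz'); p,d,X,h=[z[k] for k in 'pdXh']
print(X[60,330],X[60,400],X[60,455],X[60,374])
for v in (40,60,80): print(v,[tuple(int(c) for c in p[v,u]) for u in range(358,440,4)])
# shelf mask
m=(p.min(-1)>235); m[110:]=0; m[:, :285]=0; m[:,400:]=0
k,l,st,ce=cv2.connectedComponentsWithStats(m.astype(np.uint8)); i=1+st[1:,4].argmax(); print(st[i])
# precise rays to shelf plane z=.024
c=viewer.get_calibration('wrist'); s=robot.state(); T=c['tool_from_camera'];M=R.from_rotvec(s['eef_rot']).as_matrix()
def ray(u,v,zp):
    r=M@(T[:3,:3]@np.array([(u-c['cx'])/c['fx'],-(v-c['cy'])/c['fy'],-1.])); o=M@T[:3,3]+s['tool_pos']
    return o+r*(zp-o[2])/r[2]
v,u=np.nonzero(l==i)
P=np.array([ray(a,b,.024)[:2] for a,b in zip(u,v)])*1000
rs=cv2.minAreaRect(P.astype(np.float32)); print("shelf rect",rs, "depth z",np.median(X[l==i][:,2]))
mb=(h[...,0]>100)&(h[...,0]<122)&(h[...,1]>150)&(h[...,2]>60); mb[110:]=0; mb[:,320:]=0
v,u=np.nonzero(mb); Q=np.array([ray(a,b,.024)[:2] for a,b in zip(u,v)])*1000
print("block",cv2.minAreaRect(Q.astype(np.float32)))
cv2.imwrite("pics/w5.png",cv2.resize(p[0:115,265:535],None,fx=3,fy=3,interpolation=cv2.INTER_NEAREST)[:,:,::-1])
print("rows z along v=60"); print([(u_,X[60,u_].round(3).tolist()) for u_ in (300,360,372,376,384,400,425,436,455,480,490)])
E
```

```text
[0.50331835 0.14351077 0.02457256] [0.56519147 0.15903617 0.01902961] [0.60755115 0.16583133 0.03895539] [0.54172218 0.1527717  0.0234553 ]
40 [(254, 254, 255), (254, 254, 255), (229, 239, 244), (227, 237, 243), (227, 237, 242), (230, 240, 244), (221, 218, 211), (217, 211, 205), (217, 214, 208), (218, 215, 208), (217, 213, 207), (216, 209, 204), (216, 212, 207), (214, 211, 205), (215, 212, 205), (213, 211, 206), (214, 211, 204), (213, 208, 203), (211, 209, 201), (130, 129, 125), (141, 159, 173)]
60 [(254, 254, 255), (254, 254, 255), (229, 238, 244), (229, 239, 244), (228, 239, 244), (231, 241, 245), (220, 217, 212), (219, 216, 210), (222, 216, 211), (223, 217, 212), (219, 216, 208), (221, 215, 209), (217, 215, 207), (217, 214, 207), (216, 214, 206), (214, 210, 204), (212, 210, 204), (213, 211, 206), (212, 208, 204), (145, 159, 163), (147, 164, 179)]
80 [(254, 254, 255), (254, 254, 255), (227, 236, 241), (230, 239, 245), (230, 240, 245), (231, 239, 244), (223, 218, 214), (224, 219, 215), (222, 218, 212), (223, 219, 211), (222, 218, 213), (222, 219, 212), (219, 214, 209), (219, 216, 209), (218, 214, 210), (219, 215, 207), (214, 211, 203), (217, 213, 206), (194, 191, 187), (151, 167, 187), (153, 165, 180)]
[ 290   28   77   76 5607]
shelf rect ((502.760009765625, 137.52761840820312), (67.43606567382812, 61.374977111816406), 13.907371520996094) depth z 0.024094227054719808
block ((464.0992126464844, 127.80804443359375), (11.379867553710938, 64.72817993164062), 13.271940231323242)
rows z along v=60
[(300, [0.477, 0.137, 0.025]), (360, [0.529, 0.15, 0.024]), (372, [0.54, 0.152, 0.025]), (376, [0.543, 0.153, 0.025]), (384, [0.551, 0.156, 0.019]), (400, [0.565, 0.159, 0.019]), (425, [0.587, 0.164, 0.019]), (436, [0.591, 0.162, 0.041]), (455, [0.608, 0.166, 0.039]), (480, [0.636, 0.176, 0.019]), (490, [0.645, 0.178, 0.018])]
```

View pics/w5.png

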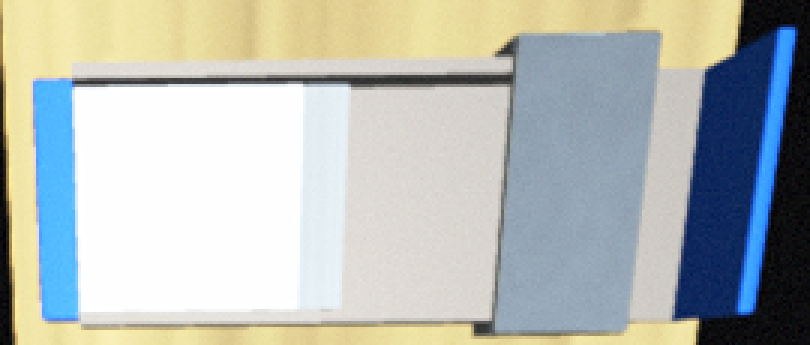

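```bash
cat >> h.py <<'E'
YAW=np.radians(13.8)
LX=np.array([np.cos(YAW),np.sin(YAW),0]); LY=np.array([-np.sin(YAW),np.cos(YAW),0])
O=np.array([0.5028,0.1375,0.012])+0.0545*LX
def lane(pt): dd=np.asarray(pt)-O; return np.array([dd@LX,dd@LY,dd[2]])*1000
def goto(x,y,zfoot):  # lane mm, foot-bottom above lane underside
    s=robot.state(); M=R.from_rotvec(s['eef_rot']).as_matrix()
    t=O+LX*x/1000+LY*y/1000+np.array([0,0,zfoot/1000+.061])
    yaw=np.arctan2(M[1,1],M[0,1])
    print("t",s['t'],"lane now",lane(s['tool_pos']-[0,0,.061]).round(1),"shift",(M.T@(t-s['tool_pos'])/.03).round(3),"turn",round(yaw-YAW,4), "xdown",M[:,0].round(4))
E
python3 - <<'E'
from h import *
print(O); goto(-60,0,50); goto(-60,0,14.5)
E
```

```text
[0.55572682 0.15050007 0.012     ]
t 5.05 lane now [ -68.2 -134.5  116.8] shift [ 2.223  0.235 -4.486] turn -0.0086 xdown [-2.e-04 -7.e-04 -1.e+00]
t 5.05 lane now [ -68.2 -134.5  116.8] shift [ 3.406  0.235 -4.487] turn -0.0086 xdown [-2.e-04 -7.e-04 -1.e+00]
```

```bash
python3 -m creep '[0,0.1,-1.5,-0.0086,0,0.2,-3,-0.0086,0.8,0.235,-4.2,-0.0086,2.0,0.235,-4.487,-0.0086,2.7,0.235,-4.487,-0.0086,3.2,0.235,-4.487,-0.0086,3.2,0.235,-4.487,-0.0086,3.2,0.235,-4.487,-0.0086]'; python3 - <<'E'
from h import *
p,d,X,h=cloud("side","d6"); goto(-60,0,14.5); p,d,X,h=cloud("side","d6")
p2,_,_,_=cloud("wrist","w6")
goto(-60,0,14.5); print(robot.state()['ft_force'])
cv2.imwrite("pics/d6.png",cv2.resize(p[220:400,160:340],None,fx=3,fy=3)[:,:,::-1])
E
```

```text
t: 5.85
tool_pos: [0.4978, 0.1372, 0.0943]
eef_rot: [1.029, 1.314, -1.029]
ft_force: [-0.8, 0.6, -0.6]
opening: 0.0419
t 5.9 lane now [-59.    1.2  21.8] shift [ 0.243 -0.034  0.039] turn 0.0013 xdown [ 1.4e-03  2.0e-04 -1.0e+00]
t 6.0 lane now [-58.8   1.6  21.9] shift [ 0.248 -0.04   0.053] turn 0.0019 xdown [ 1.9e-03  4.0e-04 -1.0e+00]
[ 0.57590767  0.17743901 -1.32489345]
```

View pics/d6.png

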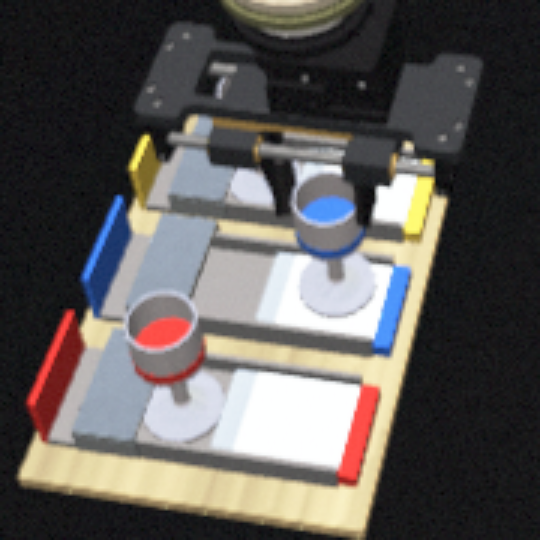

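View pics/w6.png

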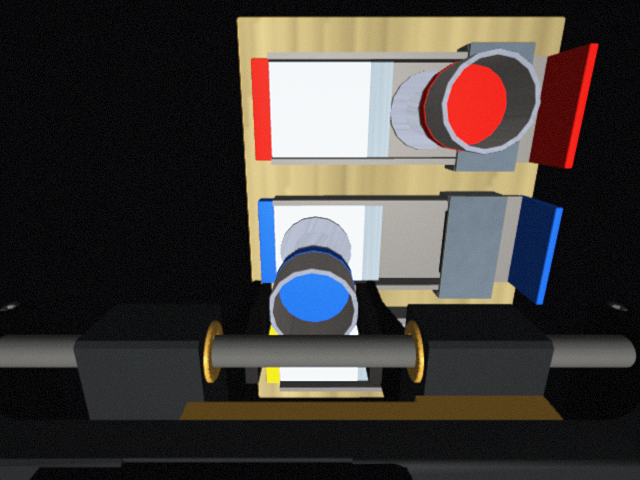

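```bash
python3 -m creep '[0.15,0,0.05,0,0.22,0,0.05,0,0.22,0,0.05,0,0.22,0,0.05,0]' | tail -4; python3 -c "
from h import *; goto(-60,0,14.5)"
for i in 1 2 3; do python3 -m creep '[0.03,0,0,0,0.03,0,0,0,0.03,0,0,0]' | sed -n '2p;4p'; done
```

```text
tool_pos: [0.4977, 0.1368, 0.0871]
eef_rot: [1.028, 1.315, -1.028]
ft_force: [0.2, 0.1, -1.1]
opening: 0.0424
t 6.4 lane now [-59.6   0.6  14.1] shift [-0.014 -0.012  0.019] turn 0.0028 xdown [-1.e-04 -0.e+00 -1.e+00]
tool_pos: [0.4977, 0.1369, 0.0863]
ft_force: [0.3, -0.7, -1.2]
tool_pos: [0.4978, 0.1369, 0.0854]
ft_force: [0.9, -0.1, -1.4]
tool_pos: [0.4982, 0.1367, 0.0852]
ft_force: [-0.9, -2.5, 6.1]
```

```bash
python3 -m creep '[-0.085,0,0,0,-0.085,0,0.02,0,-0.085,0.4,0.02,0,-0.085,0.9,0.02,0,-0.085,1.4,0.02,0,-0.085,1.8,0.02,0,-0.085,1.8,0.02,0,-0.085,1.8,0.02,0]' ; python3 - <<'E'
from h import *
p,d,X,h=cloud("wrist","w7"); goto(0,0,14)
s=robot.state(); print((s['ft_force']@LX).round(2),s['ft_force'])
E
```

```text
t: 8.1
tool_pos: [0.5502, 0.1494, 0.0865]
eef_rot: [1.027, 1.315, -1.028]
ft_force: [-0.2, 0.1, -1.9]
opening: 0.042
t 8.15 lane now [-5.9  0.2 13.6] shift [-0.013  0.197  0.006] turn 0.0028 xdown [-7.e-04 -1.e-04 -1.e+00]
-0.16 [-0.11817313 -0.19685873 -2.1834258 ]
```

View pics/w7.png

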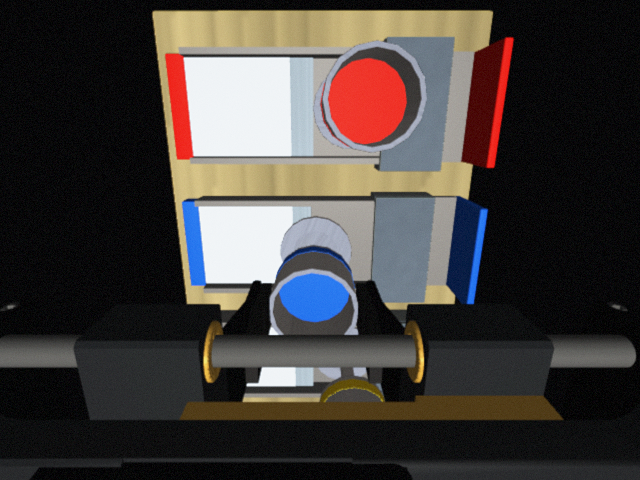

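```bash
cat > st.py <<'E'
from h import *
f=[];x=[]
for i in range(3):
    s=robot.state(); f.append(s['ft_force']); x.append(lane(s['tool_pos']-[0,0,.061])); viewer.capture('wrist')
f=np.mean(f,0); print("t%.2f lane"%s['t'],np.mean(x,0).round(2),"Fx %.2f Fy %.2f Fz %.2f"%(f@LX,f@LY,f[2]))
E
python3 st.py
python3 -m creep '[0,0.13,0,0,0,0.26,0,0,0,0.26,0,0]' >/dev/null; python3 st.py
python3 -m creep '[0,0.06,0,0,0,0.12,0,0,0,0.12,0,0]' >/dev/null; python3 st.py
python3 -m creep '[0,0.06,0,0,0,0.12,0,0,0,0.12,0,0]' >/dev/null; python3 st.py
```

```text
t8.25 lane [-5.97  0.15 13.74] Fx -0.20 Fy 0.31 Fz -1.28
t8.70 lane [ 2.51  0.18 13.99] Fx -0.08 Fy -0.05 Fz -1.21
t9.15 lane [ 5.96  0.2  13.97] Fx 0.03 Fy -0.14 Fz -1.86
t9.60 lane [ 9.57  0.17 13.96] Fx 0.22 Fy 0.00 Fz -1.01
```

```bash
python3 -m creep '[0,0.05,0,0,0,0.08,0,0,0,0.08,0,0]' >/dev/null; python3 st.py
python3 -m creep '[0,0.05,0,0,0,0.08,0,0,0,0.08,0,0]' >/dev/null; python3 st.py
python3 -m creep '[0,0.05,0,0,0,0.08,0,0,0,0.08,0,0]' >/dev/null; python3 st.py
```

```text
t10.05 lane [11.9   0.17 13.97] Fx 0.41 Fy -0.58 Fz -1.26
t10.50 lane [14.12  0.18 13.91] Fx -0.79 Fy -0.04 Fz -1.50
t10.95 lane [16.62  0.19 13.92] Fx -1.70 Fy -0.35 Fz -0.42
```

```bash
python3 -m creep '[0,0.04,0,0,0,0.07,0,0,0,0.07,0,0]' >/dev/null; python3 st.py
python3 -m creep '[0,0.04,0,0,0,0.07,0,0,0,0.07,0,0]' >/dev/null; python3 st.py
python3 -m creep '[0,0.03,0,0,0,0.05,0,0,0,0.05,0,0]' >/dev/null; python3 st.py
```

```text
t11.40 lane [18.75  0.19 13.94] Fx -1.69 Fy -0.61 Fz -0.46
t11.85 lane [20.84  0.19 13.96] Fx -1.65 Fy 0.28 Fz -1.22
t12.30 lane [22.34  0.23 13.96] Fx -2.36 Fy -0.01 Fz -0.83
```

```bash
python3 -m creep '[0,0.02,0,0,0,0.03,0,0,0,0.03,0,0]' >/dev/null; python3 st.py
python3 -m creep '[0,0.02,0,0,0,0.03,0,0,0,0.03,0,0]' >/dev/null; python3 st.py
```

```text
t12.75 lane [23.23  0.19 13.97] Fx -2.34 Fy 0.05 Fz -0.87
t13.20 lane [23.72  0.19 13.97] Fx -5.18 Fy 0.13 Fz 1.40
```

```bash
python3 -m creep '[0,-0.04,0,0,0,-0.04,0,0]' >/dev/null; python3 st.py
python3 -m creep '[0.1,-0.04,0,0,0.15,-0.04,0,0,0.15,-0.04,0,0]' >/dev/null; python3 st.py
python3 -m creep '[0.04,0,0,0,0.08,0,0,0,0.08,0,0,0]' >/dev/null; python3 st.py
```

```text
t13.55 lane [23.02  0.2  13.96] Fx -2.50 Fy 0.01 Fz -1.54
t14.00 lane [21.51  0.2   9.14] Fx -1.95 Fy -0.10 Fz -2.48
t14.45 lane [21.73  0.23  7.05] Fx -2.24 Fy 0.14 Fz -1.51
```

```bash
python3 -m creep '[0.02,0,0,0,0.02,0,0,0,0.02,0,0,0]' >/dev/null; python3 st.py
python3 -m creep '[0.02,0,0,0,0.02,0,0,0,0.02,0,0,0]' >/dev/null; python3 st.py
```

```text
t14.90 lane [21.75  0.22  6.5 ] Fx -1.70 Fy -0.11 Fz -0.21
t15.35 lane [21.94  0.06  6.21] Fx -2.82 Fy -1.63 Fz 3.54
```

```bash
python3 -m creep '[-0.008,-0.05,0,0,-0.008,-0.1,0,0,-0.008,-0.1,0,0]' >/dev/null; python3 st.py
python3 -m creep '[0,-0.03,0,0,0,-0.03,0,0,0,-0.03,0,0]' >/dev/null; python3 st.py
```

```text
t15.80 lane [19.03  0.2   6.3 ] Fx -0.23 Fy -1.17 Fz 2.43
t16.25 lane [18.02  0.18  6.27] Fx 1.07 Fy -0.65 Fz 3.09
```

```bash
python3 -m creep '[0,-0.02,0,0,0,-0.02,0,0,0,-0.02,0,0]' >/dev/null; python3 st.py
python3 -m creep '[0,-0.02,0,0,0,-0.02,0,0,0,-0.02,0,0]' >/dev/null; python3 st.py
```

```text
t16.70 lane [17.38  0.16  6.25] Fx 1.65 Fy -0.95 Fz 3.66
t17.15 lane [16.79  0.19  6.25] Fx 1.73 Fy -1.51 Fz 4.59
```

```bash
python3 -m creep '[0,0.015,0,0,0,0.015,0,0]' >/dev/null; python3 st.py; python3 -m creep '[0,0,0,0,0,0,0,0,0,0,0,0,0,0,0,0,0,0,0,0,0,0,0,0]' 100; python3 - <<'E'
from h import *
p,d,X,h=cloud("side"); cv2.imwrite("pics/d8.png",cv2.resize(p[220:400,160:340],None,fx=3,fy=3)[:,:,::-1])
print(cupfit(X,d,O[:2]+.0175*LX[:2],0.08,0.108))
cloud("wrist","w8")
E
```

```text
t17.50 lane [16.96  0.17  6.21] Fx 1.04 Fy -1.13 Fz 5.66
t: 18.15
tool_pos: [0.5721, 0.1548, 0.079]
eef_rot: [1.028, 1.315, -1.028]
ft_force: [0.0, 0.6, -0.3]
opening: 0.0818
(array([0.56878831, 0.15605006]), 433, np.float64(0.0030012358726064607))
```

View pics/d8.png

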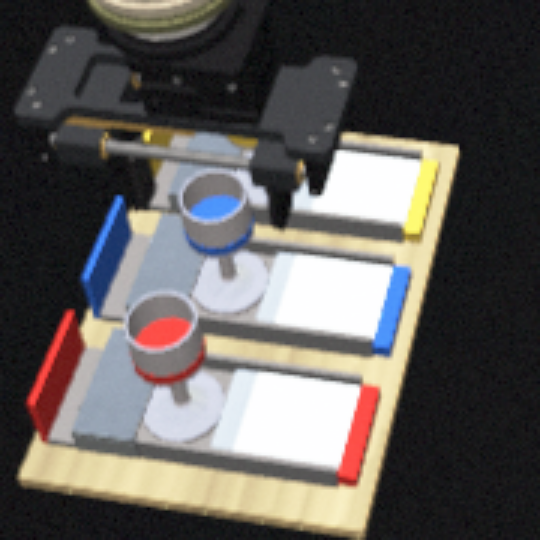

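View pics/w8.png

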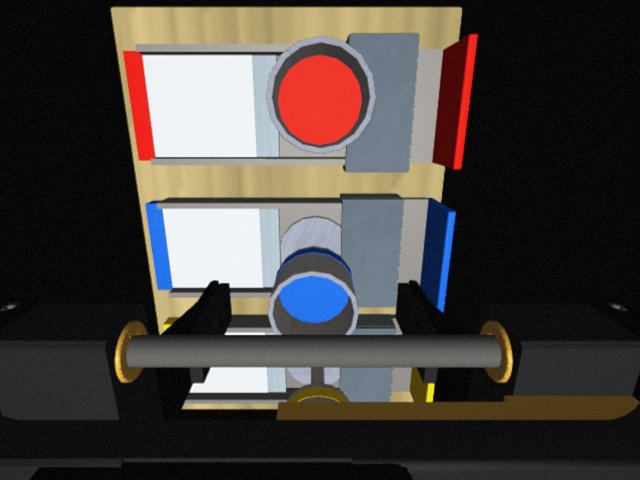

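The goblet is released and stands with its foot against the sill edge at wrist column 281. I raise the tool and verify.

```bash
python3 -m creep '[-0.3,0,0,0,-1,0,0,0,-2.2,0,0,0,-3.5,0,0,0,-4.2,0,0.5,0,-4.2,0,1.5,0,-4.2,0,2.5,0,-4.2,0,2.5,0]' 100; python3 -m creep '[0,0,0,0,0,0,0,0]'; python3 - <<'E'
from h import *
p,d,X,h=cloud("side"); cv2.imwrite("pics/d9.png",cv2.resize(p[220:400,160:340],None,fx=3,fy=3)[:,:,::-1])
p,d,X,h=cloud("wrist","w9"); 
L=(X-O)@np.stack([LX,LY,[0,0,1]],1)*1000
def rng(m): return np.percentile(L[m],[2,50,98],axis=0).round(1).tolist(), int(m.sum())
near=(d>0)&(np.abs(L[...,0]-17)<45)&(np.abs(L[...,1])<32)
m=near&(np.abs(L[...,2]-102)<5); print("rim",rng(m),cv2.minEnclosingCircle(L[m][:,:2].astype(np.float32)))
blue=(h[...,0]>95)&(h[...,0]<122)&(h[...,1]>130)
yel=(d>0)&(np.abs(L[...,2]-102)<5)
for nm,y in (("yellow",-95),("red",95)):
    m=yel&(np.abs(L[...,1]-y)<32)&(np.abs(L[...,0]-17)<45); 
    if m.sum(): print(nm,rng(m),cv2.minEnclosingCircle(L[m][:,:2].astype(np.float32)))
cloud("scene","s9"); print(robot.state()['t'])
E
```

```text
t: 19.05
tool_pos: [0.5915, 0.0766, 0.206]
eef_rot: [1.032, 1.31, -1.033]
ft_force: [0.8, -0.8, 0.0]
opening: 0.0873
t: 19.25
tool_pos: [0.5901, 0.0832, 0.2055]
eef_rot: [1.028, 1.315, -1.026]
ft_force: [-0.1, 0.4, 0.4]
opening: 0.087
rim ([[-4.0, -22.2, 98.0], [16.6, -1.1, 102.4], [37.5, 19.3, 103.9]], 640) ((16.60586166381836, -1.3086674213409424), 21.913576126098633)
yellow ([[-0.7, -114.9, 97.4], [20.0, -95.6, 101.7], [40.3, -73.1, 103.3]], 598) ((19.971694946289062, -94.186279296875), 22.008262634277344)
red ([[-0.8, 73.8, 97.6], [19.6, 79.0, 101.8], [39.8, 91.8, 103.5]], 430) ((19.548559188842773, 91.55239868164062), 21.091289520263672)
19.4
```

View pics/d9.png

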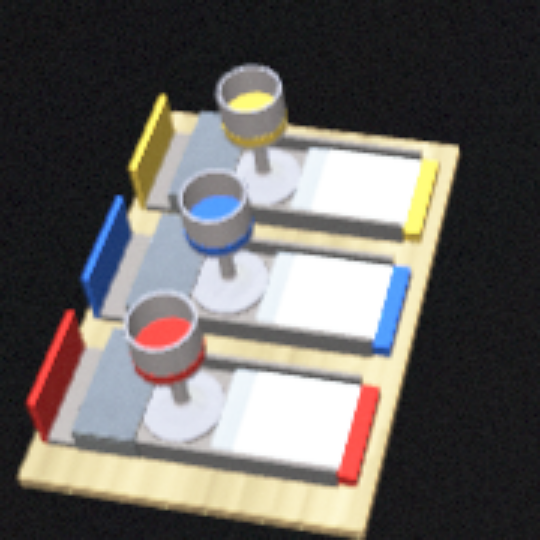

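View pics/w9.png

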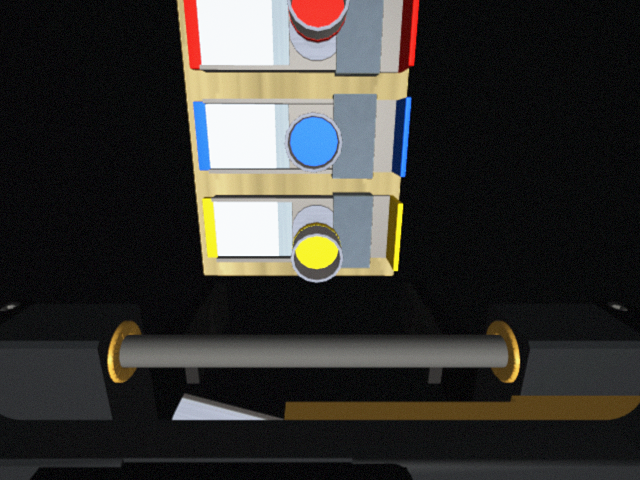

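The blue goblet stands upright in its pocket, with its rim at wrist pixel (314,141). Its rim height (102 mm) matches the red and yellow neighbours, and both of those are in place. The gripper is clear, so I hand in.

```bash
python3 -c "
from plant import robot
print(robot.close_job(), robot.state()['t'])"
```

```text
the job is handed in; nothing more can be done
the job is handed in; nothing more can be done
```

The blue-banded goblet is in its blue lane, upright on the pocket floor behind the sill, and the job is handed in at about 19.4 s.

- **Insertion:** I gripped it by the cup, touched the shelf once to get the height, then slid the foot in about 2 mm above the shelf, feeling along the way. The keeper touched at lane x of about 13.5 mm and the firm stop came at about 23.5 mm. That puts the clamp about 2.5 mm nearer than nominal. The push never read above about 5 N. I backed off a little, lowered it until the floor was felt, eased it back to the sill, released it and raised the gripper clear.
- **Last checks:** The rim is level at 102 mm above the lane's underside, as expected for a seated goblet and matching the red and yellow ones. The rim centre was at lane x 16.6 mm, against about 17.5 mm expected from the firm stop, which is within camera error. The sill contact was not a sharp force step, because floor friction blurred it. The pictures show the foot against the sill edge.
- **Other goblets and glass:** The red and yellow goblets look to be where they were. I kept well clear of the glass and the look-alikes, but did not measure the glass again at the end.

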